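# Seat the cup head in the shaker drive

## Task

The shaker drive, the low grey box with the round metal socket on top, needs its cup head: the one in the rack with the black, straight-sided cup on top. Take it out of the rack, stand its tapered shank in the socket and tap or push it down fully home, so that its flange sits on the socket's rim and the taper grips it upright by friction. Leave the two other heads where they are in the rack.

Things in the scene. Friction and masses are not known exactly. Their poses are not given: they have to be found in the camera images.
- cup_head_center (a point): Loose 80 g head: black round cup, 44 mm across, 43 mm high, top recessed 9 mm deep, 34 mm across; under it a steel flange 56 mm across, 6 mm thick, and a tapered steel shank 50 mm long, 23 to 15 mm across, pointed tip. Any yaw. Point: on the axis, 21 mm below the cup's rim, 28 mm above the flange's underside, 78 mm above the tip. z up the axis. Lift 55 mm to clear the rack.
- socket_mouth (a point): Rim centre, 95 mm above the worktop, of the socket: fixed metal collar 62 mm across on a grey box 124x116x40 mm. z up. Inside, a funnel 48 mm wide leads to four sprung jaws of the shank's taper. A shank let go 25 mm deep or more centres itself and stands about 14 mm proud; pushed on with up to some 20 N it stays home, flange on rim, head point 28 mm above this one.
- disc_head_center (a point): Bystander: a head with the same flange and shank, but a flat black disc, 60 mm across, 8 mm thick, on a thin steel neck. Point: the disc's centre. The three heads hang by their flanges in a fixed grey rack, 76x244 mm, deck 62 mm high, in loose 28 mm holes 85 mm apart in a row; which is where varies.
- knob_head_center (a point): Bystander in the rack: a head with the same flange and shank, but a small black knob, 30 mm across and 29 mm high, on a thin steel neck. Point: on the axis inside the knob, 15 mm below its top. (Keep clear of the tall water bath on the left, x over 0.52 m, y 0.27 to 0.62 m, and of the 240 mm glass cylinder near x 0.64, y -0.16 m.)
Mind the look-alikes: they are no part of the job. What is shaped like the part that bears cup_head_center but green is not meant.

How it is judged:
By the outcome, as a careful person would: the job done as asked, in the order asked, and still so for the second after the job is handed in, with the robot touching nothing.
It also fails if it takes over 54 s, if anything falls off the work surface, if the arm or the gripper's body presses on something with over 40 N, if the wrist force passes 120 N, or if a joint passes its speed limit or range.

## Robot

A 6-joint arm with a two-finger parallel gripper is mounted at the origin on a cart in front of the work surface, level with it; the furniture and walls round the work are solid. World frame = base frame: x ahead of the robot, y to its left, z up, the work surface at z = 0. Lengths are in m, angles in rad, forces in N, time in s.
With the tool pointing down it reaches from about 0.35 to 0.85 m from the base axis. Payload 8.1 kg.
Tool frame: the origin (TCP) lies on the centre line of the jaws, within the pads' length; the fingertips stand robot.tips_ahead ahead of it and the grasp point (between the pads) lies 8 mm behind it (robot.tips_ahead is the distance from the TCP to the fingertips, in m); z points along the fingers, y is the direction in which the jaws open and shut (so a half turn about z gives the same grasp; the last joint's range is limited). The gripper opens to 93 mm and grips with 3 to 60 N. Pads are 15 mm wide; open, the fingers measure 128 mm over their backs; the gripper's body (75 mm by 188 mm) begins 65 mm behind the grasp point.
Start: joints at [1.102, 0.13, 1.488, -0, 1.523, -0.085], TCP at [0.225, 0.556, 0.191] pointing down, gripper open.
Joint ranges: [-2.96, 2.96], [-0.89, 2.26], [0.02, 2.5], [-1.34, 4.48], [0, 2.73], [-2.66, 2.66]. Speed limits (rad/s): [2.39, 2.39, 2.79, 3.14, 3.14, 3.14].

## Interface

Orientations are given as a rotation vector (axis times angle).
In Python, from plant import monitor, eyes, job, robot gives the robot as it stands.
- The arm moves only by the tool servo_tool, never from a script. Its argument "plan" is a list that holds one entry, the list of rows, each a list of 7 numbers: the closure, from -1 (fully open) to 1 (shut), so that 0 is half open, then the shift along the world's x, y, z in mm, then the turn, a rotation vector about the world's x, y, z in rad. In form: [[[hand, dx, dy, dz, ax, ay, az], ...]]. A call has 1 to 12 rows; each row shifts and turns the commanded pose from where the row before left it; what a row does not reach is not made up. A row lasts 1/10 s, in which the tool goes at most 50 mm and 8.59 degrees, less where a joint would pass 70% of its speed; a pose out of reach is approached as far as the arm can. A call with a gripper value outside its range is refused whole. The fingers move at their own pace and stop on an object; "force" is the grip in N (left out, the last holds). Time passes only in rows, so rows that do not move let the fingers close. It gives the time, the measured TCP pose, the force and the opening at its end, in the units of the state.
- monitor.read_state(): the state, without advancing time (a new reading comes with each control period).
- eyes.read_camera(name): name is "scene" or "top"; returns the picture (480x640x3 uint8, red, green, blue); there is no depth.
- eyes.camera_info(name): a dict with "mtx" (3x3 intrinsics, pixels), "R" (3x3) and "t" (3): a world point X has camera coordinates R X + t. Camera axes: x right, y down, z forward; pixel columns grow to the right and rows downward; lengths in m; the calibration is good to about 2 mm. A picture is of the moment at which its call begins. camera_info takes no time and is no camera call.
- job.close_job(): hands the job in, once; it reports no verdict.
The state is a dict: "t": time; "q": joint angles; "dq": joint speeds; "joint_torque": joint torques, N m; "tool_pos": TCP position; "orientation": TCP orientation; "force": force on the tool from outside, world axes, zero at the start; "wrist_torque": the same for the moment, N m; "opening": finger opening in m.
Only numpy, scipy, OpenCV 4.12 (cv2) and the standard library are available. Lean on these libraries where they do the work, as an engineer would, in place of code of your own. Each camera call takes 0.05 s, during which the arm holds its last target. There are 200 camera calls.

## Working session

There is one attempt and no reset: what is moved stays moved. The work goes in short steps, Python scripts to look and compute and a tool call to move; the robot and the scene stay as the last step left them, time stands still between calls to the robot, and variables do not carry over. Pictures are saved under pics/ and viewed, about 8 in all and at most 12, crops included, and the job is handed in when it is done.

Besides the shell and the picture viewer there is one more tool, called after ">>>" as name(argument=value, ...), one argument or row to a line, values as JSON. servo_tool: Moves the arm, as the interface text tells. Its arguments: {"type":"object","properties":{"plan":{"type":"array"},"force":{"type":"number"}},"required":["plan"]}

```bash
mkdir -p pics; ls; python3 - <<'E'
from plant import monitor, eyes, job, robot
import cv2
print(monitor.read_state()); print(robot.tips_ahead)
for n in ("scene","top"):
    cv2.imwrite(f"pics/{n}0.png",eyes.read_camera(n)[:,:,::-1]); print(n,eyes.camera_info(n))
E
```

```text
pics
{'t': 0.0, 'q': array([ 1.10159898e+00,  1.31138576e-01,  1.48925822e+00, -1.50173080e-05,
        1.52302503e+00, -8.54109631e-02]), 'dq': array([ 1.61100849e-03,  1.15739374e-03,  5.30698679e-04, -2.66790919e-07,
        3.02153515e-04, -1.25287851e-03]), 'joint_torque': array([ 2.00367608e-04, -5.59828341e+01, -4.91763031e+01,  7.68296001e-02,
        3.54037376e-02, -1.56763895e-04]), 'tool_pos': array([0.22436945, 0.5557994 , 0.18961257]), 'orientation': array([-5.99063139e-01, -3.08345011e+00,  2.76950877e-03]), 'force': array([-0.09376456,  1.04667998,  0.18981956]), 'wrist_torque': array([ 0.01670423,  0.049777  , -0.01919896]), 'opening': 0.09284935799096257}
0.011
scene {'mtx': array([[591.96440714,   0.        , 313.0939153 ],
       [  0.        , 591.96440714, 233.74642432],
       [  0.        ,   0.        ,   1.        ]]), 'R': array([[ 0.88670146, -0.46189512, -0.02033301],
       [-0.20931056, -0.36182359, -0.90844525],
       [ 0.41224946,  0.80977564, -0.41750903]]), 't': array([-0.51584465,  0.15692948,  1.12631261])}
top {'mtx': array([[499.44416144,   0.        , 327.50678898],
       [  0.        , 499.44416144, 237.22004528],
       [  0.        ,   0.        ,   1.        ]]), 'R': array([[-2.26031601e-03, -9.99955112e-01,  9.20138278e-03],
       [-9.83540686e-01,  5.60577553e-04, -1.80685926e-01],
       [ 1.80672657e-01, -9.45834163e-03, -9.83497804e-01]]), 't': array([-0.10231146,  0.54318601,  1.00383708])}
```

View pics/scene0.png

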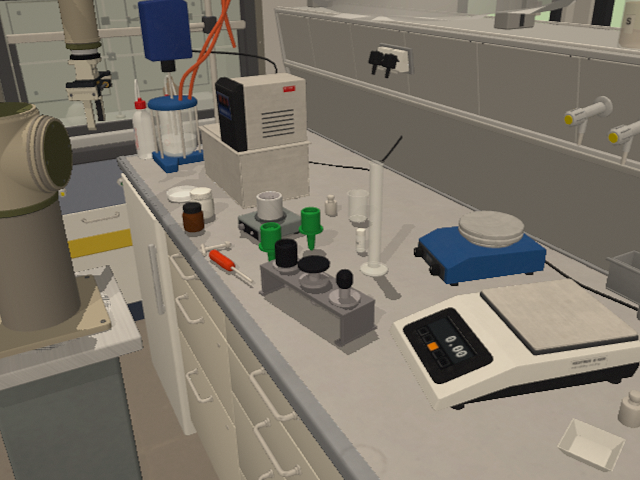

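View pics/top0.png

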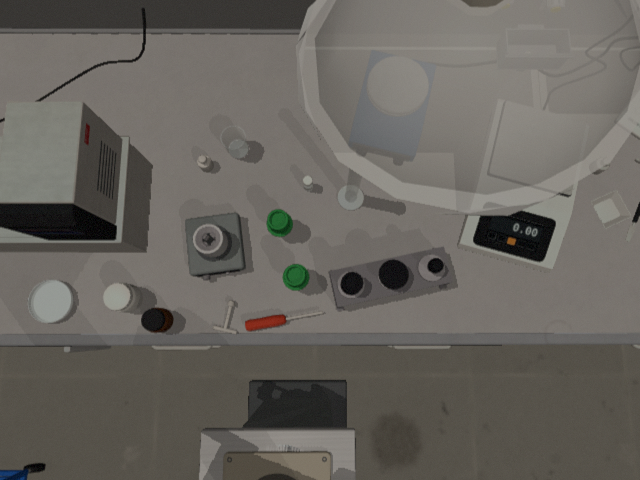

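The scene picture shows the cup head at about (287,252), the disc at (313,265) and the knob at (344,283). The top picture has the same three at (352,284), (394,275) and (434,266), with the socket at (210,240).

Things that could be taken for the cup head:
- The two green cups, top (279,222) and (295,277). They are the wrong colour.
- The disc and the knob. They are the wrong shape.
- The brown bottle, top (157,320). It is not in the rack.

My choice is the black cup at top (352,284). I'll check it in a crop.

```bash
cat > h.py <<'E'
from plant import monitor, eyes, job, robot
import cv2, numpy as np
def ray(n,u,v,z):
    c=eyes.camera_info(n); d=c["R"].T@np.linalg.solve(c["mtx"],[u,v,1.]); o=-c["R"].T@c["t"]
    return o+d*(z-o[2])/d[2]
def proj(n,X):
    c=eyes.camera_info(n); p=c["mtx"]@(c["R"]@np.asarray(X)+c["t"]); return p[:2]/p[2]
def circ(n,X,r):
    return np.array([proj(n,np.array(X)+[r*np.cos(a),r*np.sin(a),0]) for a in np.linspace(0,6.283,60)])
def crop(img,n,x,y,w,h,s,circs,out):
    im=cv2.resize(img[y:y+h,x:x+w,::-1],None,fx=s,fy=s,interpolation=cv2.INTER_CUBIC)
    for X,r,c in circs:
        p=(circ(n,X,r)-[x,y]+.5)*s; cv2.polylines(im,[p.astype(int)],True,c,1)
    cv2.imwrite(out,im)
    return im
E
python3 - <<'E'
from h import *
t=cv2.imread("pics/top0.png")[:,:,::-1]; s=cv2.imread("pics/scene0.png")[:,:,::-1]
cup=ray("top",351.5,284,.111); so=ray("top",210,239.5,.095)
print(cup,so,ray("top",394,275,.1),ray("top",435,265,.11))
print(proj("scene",cup),proj("scene",so))
Y=(0,255,255)
def two(c,f):
    cup_,so_=c
    a=crop(t,"top",170,200,160//1,120,4,[(so_,.031,Y),(so_,.024,(0,0,255))],"pics/a.png")
    b=crop(t,"top",310,230,160,80,4,[(cup_,.022,Y),(cup_-[0,0,.043],.028,(0,255,0))],"pics/b.png")
two((cup,so),0)
a=cv2.imread("pics/a.png")[:,:400];b=cv2.imread("pics/b.png")[:,:400]
cc=crop(s,"scene",235,180,100,100,4,[(cup,.022,Y),(cup-[0,0,.043],.028,(0,255,0)),(so,.031,Y)],"pics/c.png")
b=cv2.resize(b,(400,320))
m=np.zeros((600,800,3),np.uint8); m[:400,:400]=a[:400]; m[:400,400:]=cc; m[400:,:400]=b[60:260]
cv2.imwrite("pics/m1.png",m)
E
```

```text
[ 0.43891253 -0.14914592  0.111     ] [0.53023564 0.13380716 0.095     ] [ 0.45760163 -0.23428975  0.1       ] [ 0.47620372 -0.31431438  0.11      ]
[281.92734607 243.18949113] [267.27235446 196.57201383]
```

View pics/m1.png

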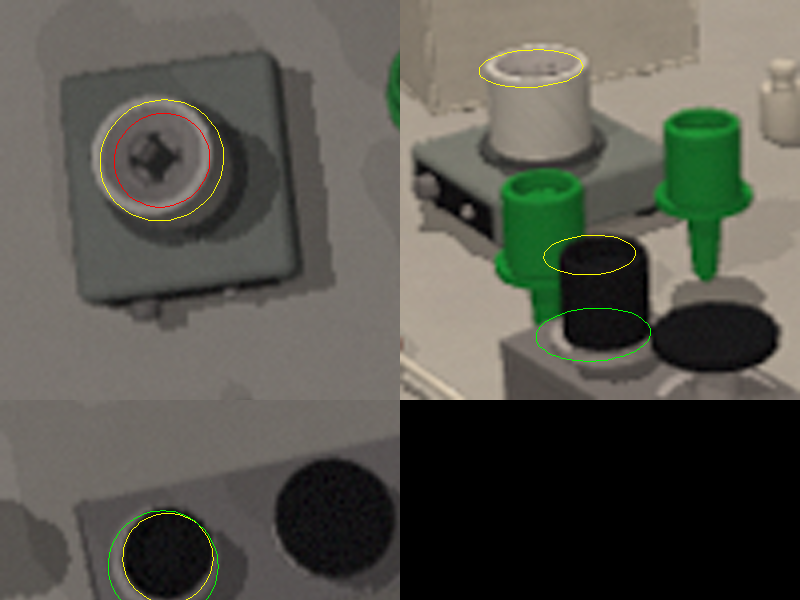

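>>> servo_tool(
  plan=[
    [[-1,12,-39,2,0,0,-0.054],[-1,12,-39,2,0,0,-0.054],[-1,12,-39,2,0,0,-0.054],[-1,12,-39,2,0,0,-0.054],[-1,12,-39,2,0,0,-0.054],[-1,12,-39,2,0,0,-0.054],[-1,12,-39,2,0,0,-0.054],[-1,12,-39,2,0,0,-0.054],[-1,12,-39,2,0,0,-0.054]],
  ],
  force=30,
)

```text
t: 1.0
tool_pos: [0.3325, 0.2038, 0.2084]
orientation: [-1.326, -2.848, 0.0]
force: [-0.0, -0.3, -0.2]
opening: 0.0932
```

>>> servo_tool(
  plan=[
    [[-1,12,-39,-2,0,0,-0.054],[-1,12,-39,-2,0,0,-0.054],[-1,12,-39,-2,0,0,-0.054],[-1,12,-39,-2,0,0,-0.054],[-1,12,-39,-2,0,0,-0.054],[-1,12,-39,-2,0,0,-0.054],[-1,12,-39,-2,0,0,-0.054],[-1,12,-39,-2,0,0,-0.054],[-1,12,-39,-2,0,0,-0.054],[-1,0,0,0,0,0,0],[-1,0,0,0,0,0,0]],
  ],
)

```text
t: 2.1
tool_pos: [0.4401, -0.146, 0.1899]
orientation: [-1.971, -2.444, 0.0]
force: [-1.1, 0.6, 0.6]
opening: 0.0928
```

```bash
python3 - <<'E'
from h import *
from scipy.spatial.transform import Rotation as Ro
S=monitor.read_state(); R=Ro.from_rotvec(S["orientation"]).as_matrix(); p=S["tool_pos"]; print(p)
t=eyes.read_camera("top"); s=eyes.read_camera("scene")
cup=np.array([.439,-.149,.111]);Y=(0,255,255);G=(0,255,0)
m=np.zeros((600,800,3),np.uint8)
tips=[p+R@[sx*.0075,sy*S["opening"]/2,.011] for sx,sy in((1,1),(-1,1),(-1,-1),(1,-1))]
for k,(n,im,x,y) in enumerate((("top",t,300,230),("scene",s,237,170))):
    a=crop(im,n,x,y,100,110,4,[(cup,.022,Y),(cup-[0,0,.043],.028,G)]+[(q,.001,(0,0,255)) for q in tips],"pics/x.png")
    m[:440,400*k:400*k+400]=a
cv2.imwrite("pics/m2.png",m[:440])
E
```

```text
[ 0.44009863 -0.14598317  0.18989204]
```

View pics/m2.png

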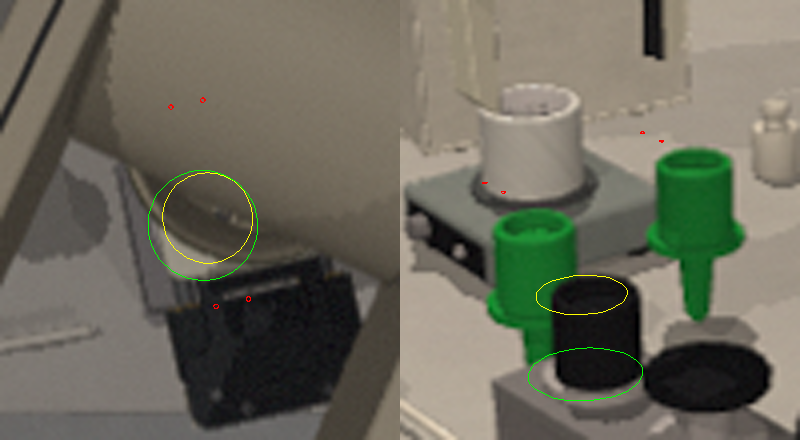

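```bash
python3 - <<'E'
from h import *
cv2.imwrite("pics/s3.png",eyes.read_camera("scene")[:360,100:500,::-1].repeat(2,0).repeat(2,1)[:600])
E
```

```text
(no output)
```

View pics/s3.png

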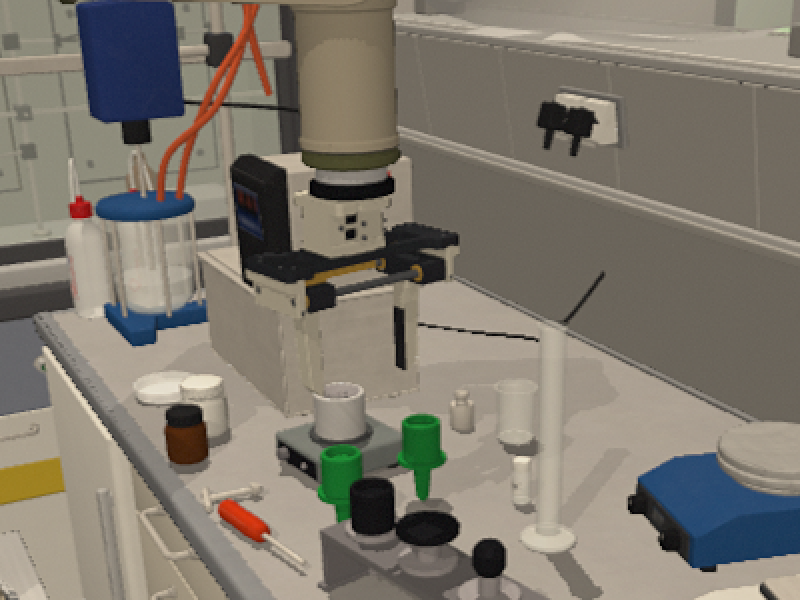

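```bash
python3 - <<'E'
from h import *
from scipy.spatial.transform import Rotation as Ro
S=monitor.read_state(); R=Ro.from_rotvec(S["orientation"]).as_matrix(); p=S["tool_pos"]; h=S["opening"]/2
s=eyes.read_camera("scene"); o=cv2.imread("pics/scene0.png")[:,:,::-1]
d=np.clip(cv2.absdiff(s,o).max(2).astype(int)*6,0,255).astype(np.uint8)
d=cv2.merge([d//2,d,s[:,:,1]])
pts=[p+R@[sx*.0075,sy*a,.011] for sx in(1,-1) for sy in (1,-1) for a in (h,.064)]
pts+=[p+R@[0,0,-.008],p+R@[.0375,.094,-.073],p+R@[.0375,-.094,-.073],p+R@[-.0375,.094,-.073],p+R@[-.0375,-.094,-.073]]
crop(d,"scene",210,90,130,140,4,[(q,.002,(0,0,255)) for q in pts],"pics/d.png")
E
```

```text
(no output)
```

View pics/d.png

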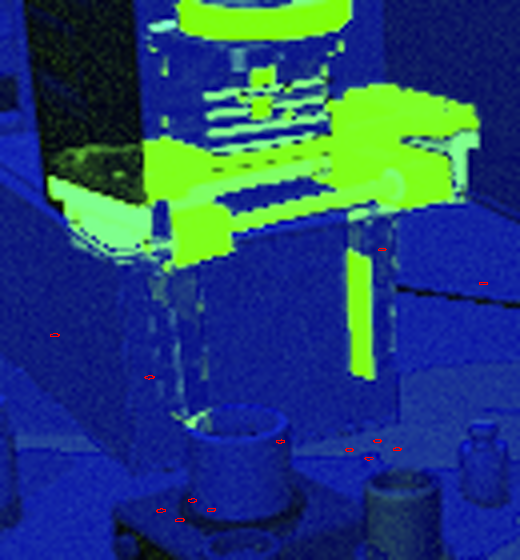

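```bash
python3 - <<'E'
from h import *
S=monitor.read_state(); print(S["q"],S["tool_pos"])
P={n:(lambda c:c["mtx"]@np.c_[c["R"],c["t"]])(eyes.camera_info(n)) for n in("top","scene")}
for a,b in (((350,336),(220,125)),((389.5,331),(238,139.5))):
    X=cv2.triangulatePoints(P["top"],P["scene"],np.array(a,float),np.array(b,float)); X=(X[:3]/X[3]).ravel()
    print(X,proj("top",X),proj("scene",X))
t=eyes.read_camera("top"); o=cv2.imread("pics/top0.png")[:,:,::-1]
from scipy.spatial.transform import Rotation as Ro
R=Ro.from_rotvec(S["orientation"]).as_matrix(); p=S["tool_pos"]
C=[]
for dz,c in ((0,(0,0,255)),(.04,(0,255,0))):
    for q in ([.0375,.094],[-.0375,.094],[-.0375,-.094],[.0375,-.094]):
        C.append((p+R@[q[0],q[1],-.073]+[0,0,dz],.003,c))
a=crop(t,"top",280,130,160,220,2.5,C,"pics/x.png")
s=eyes.read_camera("scene")
C=[(p+R@[q,0,0],.003,(0,0,255)) for q in (0,)]
b=crop(s,"scene",200,60,160,220,2.5,C,"pics/x.png")
cv2.imwrite("pics/m3.png",np.hstack([a,b]))
E
```

```text
[-4.27819118e-01 -2.47137462e-01  1.85088740e+00  2.10651785e-04
  1.53772042e+00 -6.44651028e-01] [ 0.44057144 -0.14452813  0.19072874]
[ 0.34187451 -0.13209034  0.35158768] [349.83440846 336.50205488] [220.3177812  124.97097647]
[ 0.35000701 -0.19146267  0.33901146] [389.62316776 330.64699629] [237.76264511 139.52743028]
```

View pics/m3.png

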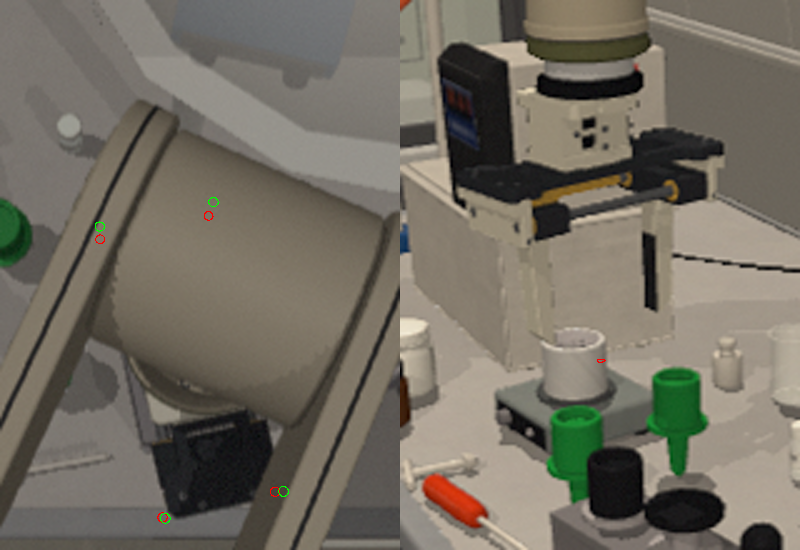

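```bash
python3 - <<'E'
from h import *
from scipy.spatial.transform import Rotation as Ro
o=cv2.imread("pics/scene0.png")[:,:,::-1]
p=np.array([.22437,.5558,.18961]); R=Ro.from_rotvec([-.599,-3.0834,.0028]).as_matrix()
C=[(p+R@[0,s*.0465,.011],.004,(0,0,255)) for s in(1,-1)]+[(p+R@[0,s*.0465,.011]+[0,0,.04],.004,(0,255,0)) for s in(1,-1)]
crop(o,"scene",40,30,110,140,4,C,"pics/e.png")
E
```

```text
(no output)
```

View pics/e.png

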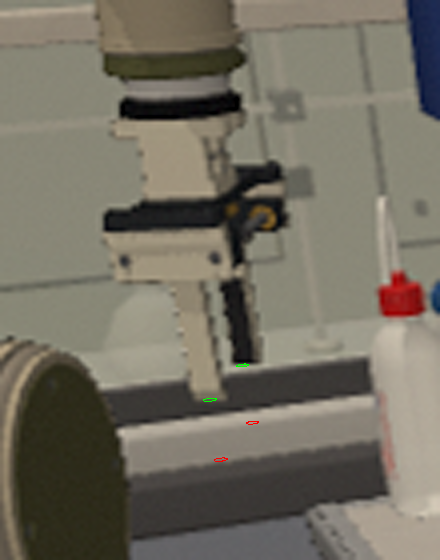

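The state's z and the pictures disagree. In both scene pictures the fingertips appear about 40 mm higher than the state gives, although x and y agree. I'll go down to a height that is safe under either reading, then look at where the fingers stand against the cup.

>>> servo_tool(
  plan=[
    [[-1,1,-5,0,0,0,0],[-1,0,0,-25,0,0,0],[-1,0,0,-25,0,0,0],[-1,0,0,-25,0,0,0],[-1,0,0,-25,0,0,0],[-1,0,0,0,0,0,0],[-1,0,0,0,0,0,0]],
  ],
)

```text
t: 3.1
tool_pos: [0.4415, -0.1505, 0.091]
orientation: [-1.969, -2.447, 0.0]
force: [-0.3, -0.2, 1.1]
opening: 0.0929
```

```bash
python3 - <<'E'
from h import *
from scipy.spatial.transform import Rotation as Ro
S=monitor.read_state(); R=Ro.from_rotvec(S["orientation"]).as_matrix(); p=S["tool_pos"]; print(p,S["force"])
s=eyes.read_camera("scene")
C=[(p+R@[0,q*.0465,.011]+[0,0,dz],.003,c) for q in(1,-1) for dz,c in ((0,(0,0,255)),(.04,(0,255,0)))]
cu=np.array([.4415,-.1505,.111])
C+=[(cu,.022,(0,255,255)),(cu-[0,0,.043],.028,(0,255,255))]
crop(s,"scene",220,150,130,130,4.5,C,"pics/f.png")
E
```

```text
[ 0.44148015 -0.15053136  0.09095571] [-0.27737528 -0.1806979   1.12888886]
```

View pics/f.png

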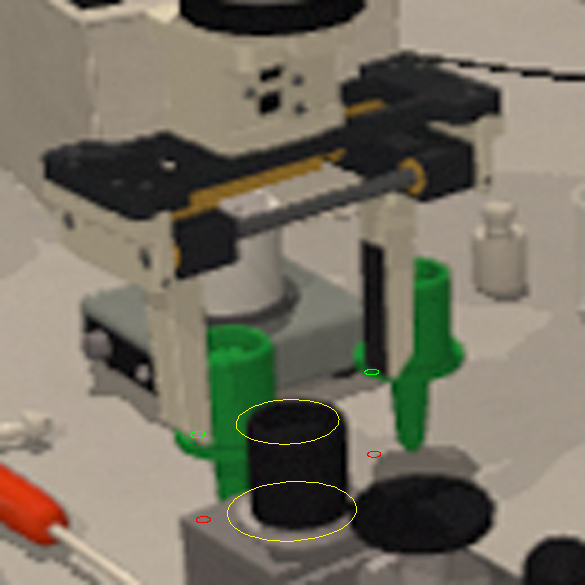

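The picture confirms it. The tips are at (190,438) and (372,375), on the green +40 mm marks, and above the cup rim at (297,420). I'll work with tip height = state z + 29 mm.

>>> servo_tool(
  plan=[
    [[-1,2,-1,-15,0,0,0],[-1,0,0,-15,0,0,0],[-1,0,0,-8,0,0,0],[-1,0,0,-5,0,0,0],[-1,0,0,0,0,0,0]],
  ],
  force=40,
)

```text
t: 3.65
tool_pos: [0.4438, -0.1517, 0.0479]
orientation: [1.97, 2.447, 0.0]
force: [-0.4, -0.8, -0.2]
opening: 0.0927
```

>>> servo_tool(
  plan=[
    [[1,0,0,0,0,0,0],[1,0,0,0,0,0,0],[1,0,0,0,0,0,0],[1,0,0,0,0,0,0],[1,0,0,0,0,0,0],[1,0,0,0,0,0,0],[1,0,0,0,0,0,0],[1,0,0,0,0,0,0]],
  ],
)

```text
t: 4.45
tool_pos: [0.4437, -0.1516, 0.0477]
orientation: [1.97, 2.447, 0.0]
force: [-0.3, 0.1, 1.0]
opening: 0.0435
```

>>> servo_tool(
  plan=[
    [[1,0,0,10,0,0,0],[1,0,0,20,0,0,0],[1,0,0,25,0,0,0],[1,0,0,25,0,0,0],[1,0,0,25,0,0,0],[1,0,0,25,0,0,0],[1,0,0,0,0,0,0]],
  ],
)

```text
t: 5.15
tool_pos: [0.4459, -0.1527, 0.1823]
orientation: [1.966, 2.442, 0.003]
force: [0.9, -1.0, -0.3]
opening: 0.0437
```

>>> servo_tool(
  plan=[
    [[1,8,26,0,0,0,0],[1,8,26,0,0,0,0],[1,8,26,0,0,0,0],[1,8,26,0,0,0,0],[1,8,26,0,0,0,0],[1,8,26,0,0,0,0],[1,8,26,0,0,0,0],[1,8,26,0,0,0,0],[1,8,26,0,0,0,0],[1,8,26,0,0,0,0],[1,8,26,0,0,0,0],[1,0,0,0,0,0,0]],
  ],
)

```text
t: 6.35
tool_pos: [0.5313, 0.137, 0.1763]
orientation: [-1.966, -2.448, 0.001]
force: [-0.9, -0.5, -0.1]
opening: 0.0437
```

```bash
python3 - <<'E'
from h import *
S=monitor.read_state(); p=S["tool_pos"]; print(p,S["force"],S["opening"])
s=eyes.read_camera("scene"); t=eyes.read_camera("top")
h=p+[0,0,.042]; so=np.array([.532,.135,.095]); Y=(0,255,255)
C=[(h+[0,0,.021],.022,Y),(h-[0,0,.022],.028,Y),(h-[0,0,.078],.002,Y),(so,.031,(0,0,255)),(so,.024,(0,0,255))]
b=crop(s,"scene",210,110,110,135,4,C,"pics/x.png")
a=crop(t,"top",160,175,90,135,4,C,"pics/x.png")
cv2.imwrite("pics/g.png",np.hstack([a,b]))
E
```

```text
[0.5312891  0.1370202  0.17633923] [-0.88392083 -0.53431895 -0.1090671 ] 0.04366172317727484
```

View pics/g.png

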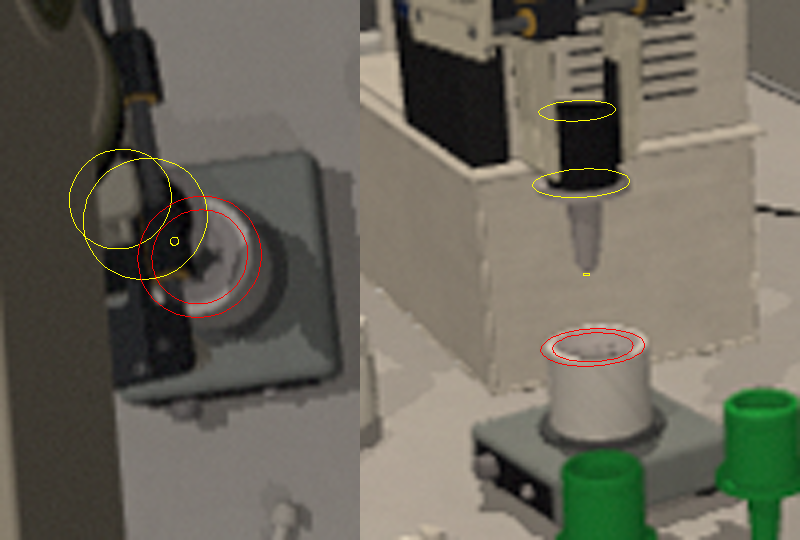

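>>> servo_tool(
  plan=[
    [[1,2,-4,0,0,0,0],[1,0,0,-20,0,0,0],[1,0,0,-20,0,0,0],[1,0,0,-15,0,0,0],[1,0,0,-10,0,0,0],[1,0,0,-5,0,0,0],[1,0,0,0,0,0,0],[1,0,0,0,0,0,0]],
  ],
)

```text
t: 7.25
tool_pos: [0.5353, 0.1306, 0.1087]
orientation: [1.97, 2.445, 0.006]
force: [5.5, 4.5, -0.4]
opening: 0.0439
```

>>> servo_tool(
  plan=[
    [[1,1,2,0,0,0,0],[1,0,0,-3,0,0,0],[1,0,0,-3,0,0,0],[1,0,0,0,0,0,0],[1,0,0,0,0,0,0]],
  ],
)

```text
t: 7.75
tool_pos: [0.535, 0.1325, 0.1014]
orientation: [1.97, 2.447, 0.001]
force: [4.4, 4.2, -0.9]
opening: 0.0438
```

>>> servo_tool(
  plan=[
    [[-0.4,0,0,0,0,0,0],[-0.4,0,0,0,0,0,0],[-0.4,0,0,0,0,0,0],[-0.4,0,0,0,0,0,0],[-0.4,0,0,0,0,0,0],[-0.4,0,0,0,0,0,0]],
  ],
)

```text
t: 8.35
tool_pos: [0.5345, 0.1323, 0.1016]
orientation: [-1.97, -2.447, 0.0]
force: [-0.3, 0.7, -0.2]
opening: 0.065
```

```bash
python3 - <<'E'
from h import *
S=monitor.read_state(); print(S["tool_pos"],S["force"],S["opening"])
s=eyes.read_camera("scene")
so=np.array([.534,.133,.095]); Y=(0,255,255)
C=[(so,.031,(0,0,255)),(so+[0,0,.014],.028,Y),(so+[0,0,.063],.022,Y)]
crop(s,"scene",210,110,130,130,4.5,C,"pics/i.png")
E
```

```text
[0.53454255 0.13231993 0.10159235] [-0.31738487  0.71727888 -0.20836982] 0.0650225297691599
```

View pics/i.png

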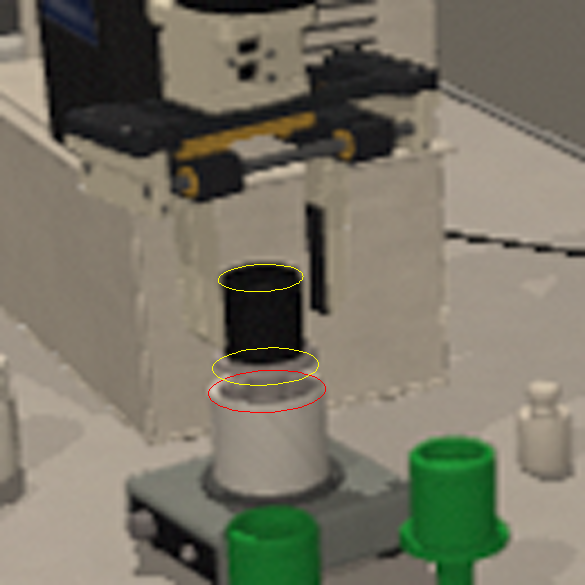

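The head stands centred and upright, with its rim on the mark for 14 mm proud at about (260,278) and its flange at (265,365). I'll regrip it lower and firmly, then push it home.

>>> servo_tool(
  plan=[
    [[-0.4,0,1,-5,0,0,0],[-0.4,0,0,0,0,0,0],[1,0,0,0,0,0,0],[1,0,0,0,0,0,0],[1,0,0,0,0,0,0],[1,0,0,0,0,0,0],[1,0,0,0,0,0,0]],
  ],
  force=60,
)

```text
t: 9.1
tool_pos: [0.5352, 0.1335, 0.0969]
orientation: [1.97, 2.446, 0.001]
force: [2.8, 0.3, -0.9]
opening: 0.0431
```

>>> servo_tool(
  plan=[
    [[1,0,0,-3,0,0,0],[1,0,0,-3,0,0,0],[1,0,0,-2,0,0,0],[1,0,0,0,0,0,0]],
  ],
)

```text
t: 9.5
tool_pos: [0.5357, 0.1335, 0.0902]
orientation: [1.969, 2.446, 0.003]
force: [0.1, -0.5, 8.9]
opening: 0.0433
```

>>> servo_tool(
  plan=[
    [[1,0,0,-2,0,0,0],[1,0,0,-2,0,0,0],[1,0,0,-1,0,0,0],[1,0,0,0,0,0,0]],
  ],
)

```text
t: 9.9
tool_pos: [0.536, 0.1336, 0.0858]
orientation: [1.969, 2.445, 0.003]
force: [-1.3, -0.5, 12.2]
opening: 0.0432
```

>>> servo_tool(
  plan=[
    [[1,0,0,-1,0,0,0],[1,0,0,-1,0,0,0],[1,0,0,0,0,0,0]],
  ],
)

```text
t: 10.2
tool_pos: [0.5361, 0.1336, 0.0841]
orientation: [1.969, 2.445, 0.004]
force: [-2.2, -0.6, 14.2]
opening: 0.0432
```

>>> servo_tool(
  plan=[
    [[1,0,0,-1,0,0,0],[1,0,0,-1,0,0,0],[1,0,0,0,0,0,0]],
  ],
)

```text
t: 10.5
tool_pos: [0.5362, 0.1336, 0.083]
orientation: [1.969, 2.445, 0.004]
force: [-5.4, -1.3, 21.0]
opening: 0.0433
```

>>> servo_tool(
  plan=[
    [[1,0,0,-1,0,0,0],[1,0,0,-1,0,0,0],[1,0,0,0,0,0,0]],
  ],
)

```text
t: 10.8
tool_pos: [0.5365, 0.1336, 0.0827]
orientation: [1.968, 2.445, 0.005]
force: [-10.7, -2.3, 33.4]
opening: 0.0431
```

There is a hard stop at about z 0.083, the predicted home height. I'll ease the load, release and withdraw.

>>> servo_tool(
  plan=[
    [[1,0,0,2,0,0,0],[1,0,0,1,0,0,0],[-0.5,0,0,0,0,0,0],[-0.5,0,0,0,0,0,0],[-0.5,0,0,0,0,0,0],[-0.5,0,0,0,0,0,0],[-0.5,0,0,0,0,0,0]],
  ],
)

```text
t: 11.5
tool_pos: [0.5343, 0.1333, 0.0802]
orientation: [-1.97, -2.446, 0.001]
force: [0.2, 0.4, -0.2]
opening: 0.0691
```

>>> servo_tool(
  plan=[
    [[-0.5,0,0,10,0,0,0],[-0.5,0,0,20,0,0,0],[-0.5,0,0,30,0,0,0],[-0.5,0,0,30,0,0,0],[-0.5,0,0,30,0,0,0],[-0.5,-15,-35,0,0,0,0],[-0.5,-15,-35,0,0,0,0],[-0.5,-15,-35,0,0,0,0],[-0.5,-15,-35,0,0,0,0],[-0.5,0,0,0,0,0,0]],
  ],
)

```text
t: 12.5
tool_pos: [0.4736, -0.01, 0.2016]
orientation: [1.974, 2.442, -0.001]
force: [-0.6, 0.2, 0.0]
opening: 0.07
```

```bash
python3 - <<'E'
from h import *
S=monitor.read_state(); print(S["tool_pos"],S["force"],S["opening"])
s=eyes.read_camera("scene");t=eyes.read_camera("top")
so=np.array([.534,.133,.095]); Y=(0,255,255)
C=[(so,.031,(0,0,255)),(so+[0,0,.006],.028,Y),(so+[0,0,.049],.022,Y)]
b=crop(s,"scene",210,130,125,145,4,C,"pics/x.png")
a=crop(t,"top",170,190,75,145,4,C,"pics/x.png")
cv2.imwrite("pics/j.png",np.hstack([a,b]))
E
```

```text
[ 0.47358245 -0.00998425  0.20160269] [-0.56188978  0.18791675  0.03519559] 0.06995215757877282
```

View pics/j.png

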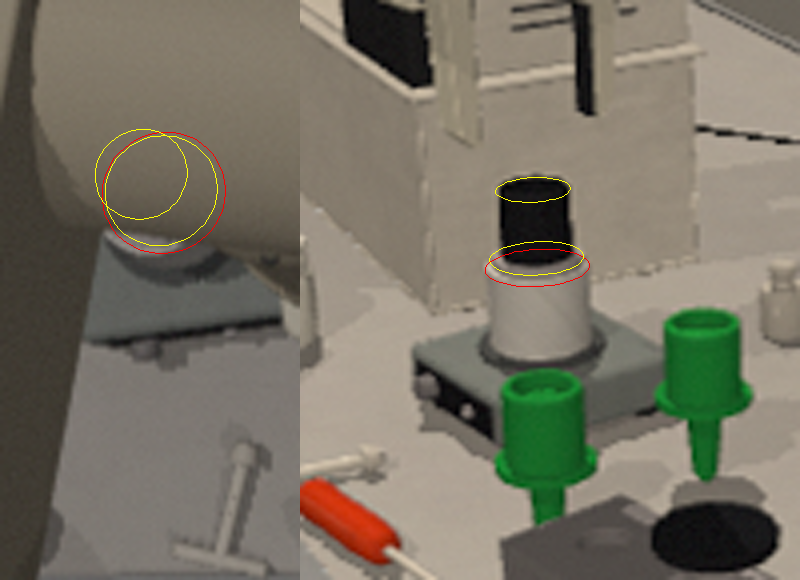

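The cup head is seated: its rim is at about (534,188) on the home mark, the flange rests on the socket rim with no gap, and it stands upright. The arm is clear, and the disc and green cups haven't moved.

```bash
python3 -c "
from plant import job; print(job.close_job())"
```

```text
the job is handed in; nothing more can be done
None
```

The cup head is in the shaker drive's socket, pushed fully home and standing upright, and the job is handed in at about 12.6 s. I lifted the black cup head out of the rack and let it centre itself in the socket. I then regripped it and pushed it down about 14 mm to a hard stop, with a peak vertical force of about 33 N.

- **Final check:** The last scene picture shows the cup's rim on the predicted home mark and no visible gap at the flange. The gripper is open and clear, with near-zero force.
- **Bystanders:** The disc head is where it was. The knob head was outside the last crop, so I did not check it again, but the arm never went near it.
- **Height disagreement:** The pictures showed the fingertips about 40 mm higher than the reported tool height implied. I worked to the pictures; the grasp and the stop height both came out as that predicted.
- **Small disagreements:** The two cameras differed by about 3 px sideways on the cup and the socket. The hard push also left about 11 N of sideways force on the wrist, which vanished on release.

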